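Set out the stamping things behind the notebook

ROBOT

A 6-joint arm with a two-finger parallel gripper is mounted at the origin on a cart in front of the work surface, level with it; the furniture and walls round the work are solid. World frame = base frame: x ahead of the robot, y to its left, z up, the work surface at z = 0. Lengths are in mm, angles in rad, forces in N, time in s.
With the tool pointing down it reaches from about 325 to 900 mm from the base axis. Payload 6.1 kg.
Tool frame: the origin (TCP) lies at the very end of the fingers, on their centre line; the grasp point (between the pads) lies bot.pinch_z behind it (bot.pinch_z is the distance from the TCP to the grasp point, in mm); z points along the fingers, y is the line along which they close (so a half turn about z gives the same grasp; the last joint's range is limited). The gripper opens to 87 mm and grips with 3 to 60 N. Pads are 19 mm wide; open, the fingers measure 117 mm over their backs; the gripper's body (75 mm by 190 mm) begins 51 mm behind the grasp point.
Start: joints at [1.071, 0.22, 1.526, -0, 1.395, -0.126], TCP at [228.22, 581.834, 222.538] pointing down, gripper open.
Joint ranges: [-2.98, 2.98], [-0.91, 2.08], [0.09, 2.57], [-1.24, 4.39], [0.2, 2.65], [-2.68, 2.68]. Speed limits (rad/s): [2.57, 2.57, 3.01, 3.14, 3.14, 3.14].

INTERFACE

Orientations are given as a rotation vector (axis times angle).
In Python, from workcell import bot, hand, solve_ik, sensors, viewer, ticket gives the robot as it stands. Calls block until the motion is done:
- bot.goto(position, orientation): joint-space move of the TCP to a pose.
- bot.move_straight(position, feed=150, rot=None, contact_N=None): straight line of the TCP; rot=None keeps the orientation; feed is the mean speed in mm/s. With contact_N (N) it stops when the force on the tool has changed by that much, and returns True; else False.
- bot.move_j(angles): joint-space move.
- hand.set_gripper(opening, squeeze=None): finger opening in mm; squeeze is the grip in N (None keeps the last); returns when the fingers have stopped.
- bot.sleep(seconds).
- solve_ik(position, orientation): joint angles nearest the present ones, or None.
- sensors.sense(): the state.
- viewer.get_image(name): name is "side" or "top" or "wrist"; returns a dict with "img" (384x512x3 uint8, blue, green, red), "mtx" (3x3 intrinsics, pixels), "R" (3x3) and "t" (3): a world point X has camera coordinates R X + t. Camera axes: x right, y down, z forward; pixel columns grow to the right and rows downward; lengths in mm; the calibration is good to about 2 mm. A picture is of the moment at which its call begins. There is no depth.
A pose or a line that the arm cannot do raises bot.IKError and nothing moves.
- ticket.hand_in(): hands the job in; it is judged then, once.
The state is a dict: "clock": time; "joints": joint angles; "joint_vel": joint speeds; "effort": joint torques, N m; "ee_pos": TCP position; "tool_rot": TCP orientation; "force": force on the tool from outside, world axes, zero at the start; "ft_torque": the same for the moment, N m; "gripper_width": finger opening in mm; "finger_force": force on a finger pad.
Only numpy, scipy, OpenCV 4.12 (cv2) and the standard library are available. Lean on these libraries where they do the work, as an engineer would, in place of code of your own. Each camera call takes 0.05 s, during which the arm holds its last target. There are 200 camera calls.

TASK

Get the desk ready for stamping the post: along the long back edge (the one farther from the robot) of the yellow notebook with the blue pen on it, stand a row whose centres all lie about 6 cm beyond that edge: the round clip tin in line with the notebook's short side on the stapler's side, the ink bottle in line with the other short side, on the calculator's side, and the rubber stamp midway between them. Then lay the eraser flat on the middle of the tin's lid. Stand everything upright, let go of it, and never tip the ink bottle over.

Things in the scene. Friction and masses are not known exactly. Their poses are not given: they have to be found in the camera images.
- notebook: Yellow notebook, flat and fixed in the middle of the desk, a loose blue pen on it (not the plain yellow one at the far left); 190 mm (x) by 138 mm (y), 11 mm high. Origin: centre of underside. x runs along the long edges, roughly to the robot's left (within 0.2 rad), y roughly towards the robot: back edge at y = -69 mm, short sides at x = +-95 mm, row centres at y = -129 mm.
- stapler: Dark blue stapler, fixed to the desk, 148 mm long (its y), 36 mm wide, 51 mm high. Origin at the centre of its underside. It lies well to the left or well to the right of the notebook and a little beyond it; only which side it is on matters.
- calculator: Pocket calculator with rubber keys, lying flat and fixed to the desk, 125 mm (its x) by 74 mm, 13 mm high. Origin at the centre of its underside. It always lies on the other side of the notebook from the stapler.
- clip_tin: Loose round brown tin with a closed, fixed lid, 61 mm across (63 mm at most) and 23 mm high, about 60 g. Origin at the centre of its underside, z up when it stands as now. Grasp it across its diameter from above.
- ink_bottle: Loose square dark-blue glass ink bottle with a black screw cap: body 46 x 46 mm and 39 mm high, cap 28 mm across, 58 mm high in all, about 160 g. Origin at the centre of its underside, z up when it stands as now. Its flat sides face along its x and y axes.
- rubber_stamp: Loose rubber stamp standing on its base: base 25 mm (its x) by 48 mm (its y) and 17 mm high, upright wooden handle up to 24 mm across from 17 mm to 67 mm high, about 50 g. Origin at the centre of its underside, z up when it stands as now. Which way round it stands at the end is free.
- eraser: Loose white eraser in a blue card sleeve, 21 mm (its x) by 44 mm (its y), 12 mm high, about 22 g. Origin at the centre of its underside, z up when it stands as now. Which way round it lies on the lid is free.
There are look-alikes about, which are no part of the job. What is shaped like the clip_tin but orange or pink is not meant.

How it is judged (in metres and radians):
At the end, for the whole second after the job is handed in: Tin, bottle and stamp each stand within 15 mm, along and across the row, of their places 60 mm beyond the notebook's back edge; the eraser lies flat on the lid, centres within 13 mm; all upright within 0.15 rad and at rest (((x of stapler in the frame of notebook above 0 m and x of clip_tin in the frame of notebook between 0.08 and 0.11 m and y of clip_tin in the frame of notebook between -0.144 and -0.114 m and x of ink_bottle in the frame of notebook between -0.11 and -0.08 m and y of ink_bottle in the frame of notebook between -0.144 and -0.114 m) or (x of stapler in the frame of notebook below 0 m and x of clip_tin in the frame of notebook between -0.11 and -0.08 m and y of clip_tin in the frame of notebook between -0.144 and -0.114 m and x of ink_bottle in the frame of notebook between 0.08 and 0.11 m and y of ink_bottle in the frame of notebook between -0.144 and -0.114 m)) and x of rubber_stamp in the frame of notebook between -0.015 and 0.015 m and y of rubber_stamp in the frame of notebook between -0.144 and -0.114 m and horizontal distance between eraser and clip_tin below 0.013 m and height (world z) of eraser between 0.018 and 0.03 m and height (world z) of each of clip_tin, ink_bottle, rubber_stamp below 0.006 m and angle between each of clip_tin, ink_bottle, rubber_stamp, eraser's own z axis and vertical below 0.15 rad and linear speed of each of clip_tin, ink_bottle, rubber_stamp, eraser below 0.02 m/s); the robot touches nothing.
It fails at once if the ink bottle is tipped over (angle between ink_bottle's own z axis and vertical above 0.6 rad).
It also fails if it takes over 109 s, if anything falls off the work surface, if the arm or the gripper's body presses on something with over 40 N, if the wrist force passes 120 N, or if a joint passes its speed limit or range.

## Working session

There is one attempt and no reset: what is moved stays moved. The work goes in short steps, each a Python script; the robot and the scene stay as the last script left them, time stands still between calls to the robot, and variables do not carry over. Pictures are saved under pics/ and viewed, at most 14 in all, crops included, and the job is handed in when it is done.

```bash
mkdir -p pics; ls; python3 - <<'E'
from workcell import bot,viewer,sensors
import cv2,numpy as np,pickle
d={}
for n in("top","side","wrist"):
    v=viewer.get_image(n);d[n]=v;cv2.imwrite(f"pics/{n}0.png",v["img"])
    print(n,np.round(v["mtx"],1).tolist(),np.round(v["R"],3).tolist(),np.round(v["t"],1).tolist())
pickle.dump(d,open("v0.pkl","wb"))
cv2.imwrite("pics/a0.png",cv2.resize(d["top"]["img"],(800,600),interpolation=cv2.INTER_CUBIC))
cv2.imwrite("pics/b0.png",cv2.resize(d["side"]["img"],(800,600),interpolation=cv2.INTER_CUBIC))
s=sensors.sense();print(s["clock"],s["tool_rot"],bot.pinch_z)
E
```

```text
pics
top [[391.0, 0.0, 261.5], [0.0, 391.0, 195.5], [0.0, 0.0, 1.0]] [[0.019, -1.0, 0.011], [-0.986, -0.021, -0.167], [0.167, -0.008, -0.986]] [1.3, 551.3, 984.8]
side [[349.5, 0.0, 253.1], [0.0, 349.5, 195.5], [0.0, 0.0, 1.0]] [[0.929, -0.37, 0.013], [-0.142, -0.389, -0.91], [0.342, 0.844, -0.414]] [-516.1, 129.3, 823.7]
wrist [[323.3, 0.0, 260.2], [0.0, 323.3, 184.9], [0.0, 0.0, 1.0]] [[0.364, 0.931, -0.001], [0.891, -0.348, 0.291], [0.27, -0.107, -0.957]] [-624.2, -35.6, 391.3]
0.15 [-5.83625192e-01 -3.08642714e+00  2.26646427e-03] 18.700000000000003
```

View pics/a0.png

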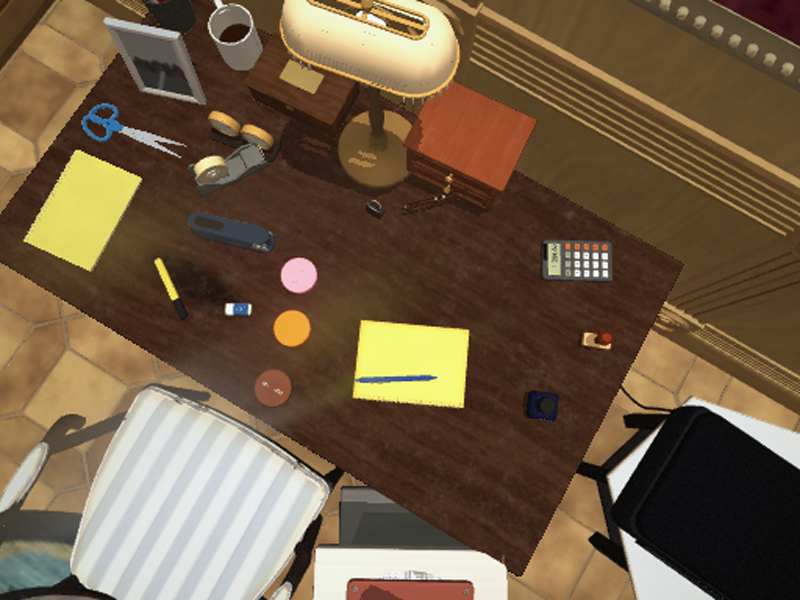

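View pics/b0.png

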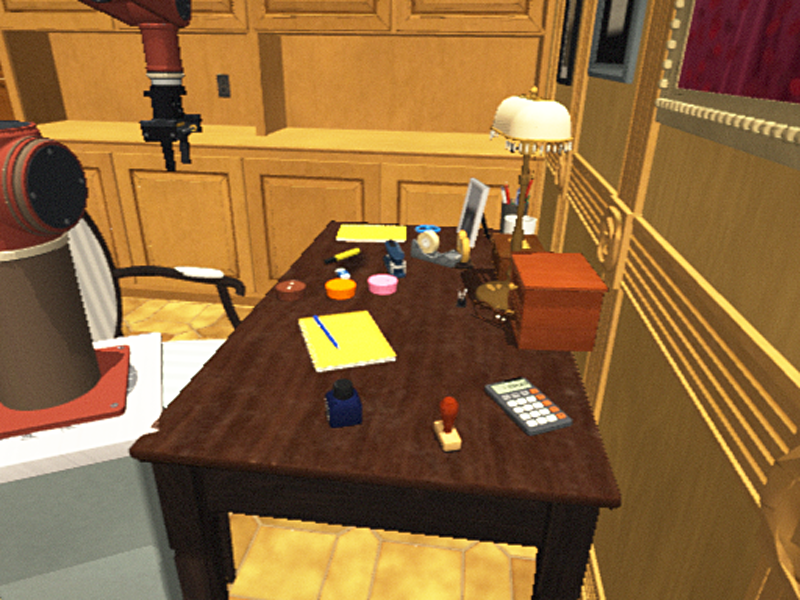

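Top view (800×600 scaling): the notebook with the pen is at (412,364), the plain yellow one at (83,211), the stapler at the left (230,232) and the calculator at the right (577,260).
- Tin candidates: pink (299,275), orange (292,328), brown (272,388). Only the brown one fits "round brown tin".
- The eraser is at (238,310), the ink bottle at (542,405), and the stamp at (597,341).

I'll measure these next and confirm the tin in one crop.

```bash
cat > h.py <<'E'
import numpy as np,cv2
def ray(v,px,z):
    K,R,t=[np.array(v[k],float) for k in("mtx","R","t")]
    c=-R.T@t; u=np.c_[np.atleast_2d(px),np.ones(len(np.atleast_2d(px)))]
    d=(R.T@np.linalg.inv(K)@u.T).T
    return (c+d*((z-c[2])/d[:,2])[:,None])[:,:2]
def proj(v,X):
    q=np.array(v["R"])@np.array(X,float)+np.array(v["t"]);q=np.array(v["mtx"])@q;return q[:2]/q[2]
def blobs(v,lo,hi,win=None,amin=15):
    """HSV mask -> [(area, contour)], largest first; win=(c0,r0,c1,r1)"""
    m=cv2.inRange(cv2.cvtColor(v["img"],cv2.COLOR_BGR2HSV),np.array(lo),np.array(hi))
    if win is not None:
        w=np.zeros_like(m);c0,r0,c1,r1=map(int,win);w[r0:r1,c0:c1]=255;m&=w
    m=cv2.morphologyEx(m,cv2.MORPH_CLOSE,np.ones((3,3)))
    cs=[c for c in cv2.findContours(m,cv2.RETR_EXTERNAL,cv2.CHAIN_APPROX_NONE)[0] if cv2.contourArea(c)>=amin]
    return sorted(cs,key=cv2.contourArea,reverse=True)
def rect(v,c,z):
    p=ray(v,c.reshape(-1,2),z).astype(np.float32)
    (x,y),(w,h),_=r=cv2.minAreaRect(p); b=cv2.boxPoints(r)
    e=b[1]-b[0] if np.linalg.norm(b[1]-b[0])>np.linalg.norm(b[2]-b[1]) else b[2]-b[1]
    return x,y,max(w,h),min(w,h),np.arctan2(e[1],e[0])%np.pi   # long-axis angle
E
python3 - <<'E'
import pickle,cv2,numpy as np
from h import *
d=pickle.load(open("v0.pkl","rb"));v=d["top"]
hsv=cv2.cvtColor(v["img"],cv2.COLOR_BGR2HSV)
W=lambda c,r,h:tuple(int(k) for k in((c-h)*.64,(r-h)*.64,(c+h)*.64,(r+h)*.64))
for n,(c,r) in dict(tin=(268,396),bottlebody=(532,412),cap=(545,405),base=(588,341),handle=(605,338),sleeve=(240,310),white=(230,310)).items(): print(n,hsv[int(r*.64),int(c*.64)])
for n,lo,hi,win,z in [("notebook",(20,80,80),(36,255,255),W(412,364,80),11),("nb+pen",(20,60,60),(130,255,255),W(412,364,68),11),
  ("tin",(0,100,90),(12,255,255),W(272,388,26),23),("bottle",(105,100,20),(130,255,255),W(542,405,30),39),
  ("eraser",(0,0,110),(180,255,255),W(238,310,22),12),("stamp",(8,60,120),(28,255,255),W(597,341,24),17)]:
    for c in blobs(v,lo,hi,win)[:2]: print(n,cv2.boundingRect(c),np.round(rect(v,c,z),2))
t=cv2.resize(v["img"][215:275,145:215],(490,420),interpolation=cv2.INTER_CUBIC)
u=lambda c,r:cv2.resize(v["img"][r-21:r+21,c-15:c+15],(300,420),interpolation=cv2.INTER_CUBIC)
e=cv2.resize(np.hstack([v["img"][238:278,327:367],v["img"][198:238,362:402],v["img"][178:218,132:172]]),(720,240),interpolation=cv2.INTER_CUBIC)
o=np.zeros((600,800,3),np.uint8);o[:350,:408]=cv2.resize(t,(408,350));o[355:595,:720]=e
o[:350,412:800]=cv2.resize(d["top"]["img"][195:265,220:305],(388,350))
cv2.imwrite("pics/c1.png",o)
print(-np.array(v["R"]).T@np.array(v["t"]))
E
```

```text
tin [  8 141 141]
bottlebody [117 122  44]
cap [18 34 38]
base [ 16 133 180]
handle [  7 202 155]
sleeve [106 100 176]
white [ 98   4 249]
notebook (217, 205, 83, 56) [458.06  18.36 213.91 135.56   1.5 ]
nb+pen (220, 205, 80, 56) [457.79  14.53 206.22 135.56   1.5 ]
tin (159, 234, 28, 29) [412.97 243.22  73.34  62.83   1.24]
bottle (337, 250, 20, 19) [ 389.53 -211.69   48.22   43.99    1.45]
eraser (144, 194, 17, 8) [545.29 309.15  43.91  19.26   1.59]
stamp (373, 213, 18, 11) [ 502.22 -313.15   47.45   22.54    1.39]
[ 379.33243853   20.76877095 1062.76192498]
```

View pics/c1.png

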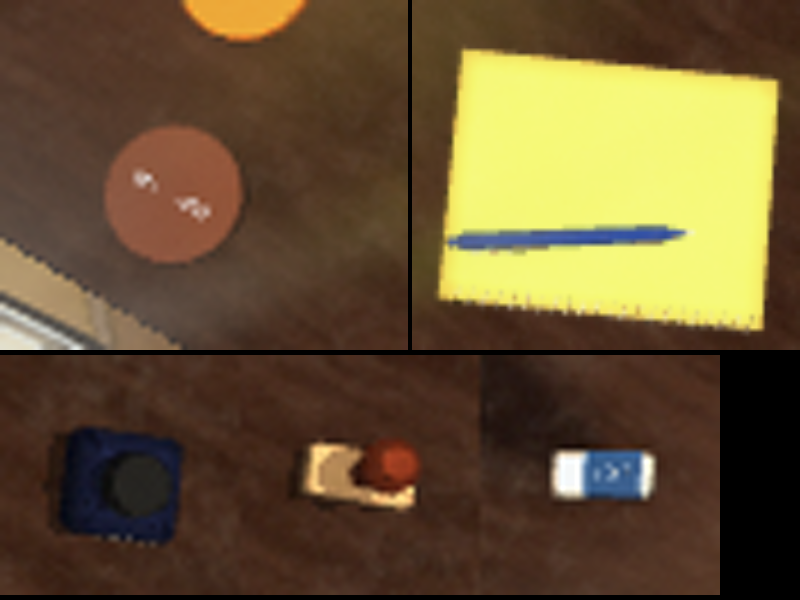

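The crop shows the brown tin with a paper-clip print, centre at original pixel (174.7,248.3) and well clear of the orange one. It also shows the notebook with its blue pen, the bottle with its cap at (350,260), the stamp and the eraser. I'll tighten the masks, then move the tin.

```bash
cat >> h.py <<'E'
from scipy.spatial.transform import Rotation as Ro
def rv(a): # tool down, fingers close along world angle a
    y=np.array([np.cos(a),np.sin(a),0]);z=np.array([0,0,-1.]);return Ro.from_matrix(np.c_[np.cross(y,z),y,z]).as_rotvec()
def over(bot,solve_ik,sensors,p,a):
    """go to p with whichever half turn costs less wrist motion; returns rotvec used"""
    q0=np.array(sensors.sense()["joints"]);best=None
    for b in(a,a+np.pi):
        q=solve_ik(p,rv(b))
        if q is not None:
            c=np.abs(np.array(q)-q0).max()
            if best is None or c<best[0]: best=(c,rv(b))
    bot.goto(p,best[1]);return best[1]
def pickplace(src,a,zg,dst,b,zp,width,N,zt=130):
    from workcell import bot,hand,solve_ik,sensors
    over(bot,solve_ik,sensors,[*src,zt],a); hand.set_gripper(width)
    bot.move_straight([*src,zg],feed=120); hand.set_gripper(0,squeeze=N)
    s=sensors.sense();print("grip",s["gripper_width"],s["finger_force"],s["force"])
    bot.move_straight([*src,zt],feed=150)
    over(bot,solve_ik,sensors,[*dst,zt],b)
    bot.move_straight([*dst,zp+12],feed=120)
    print("contact",bot.move_straight([*dst,zp],feed=30,contact_N=6),sensors.sense()["ee_pos"])
    hand.set_gripper(min(86,sensors.sense()["gripper_width"]+22)); bot.move_straight([*dst,zt],feed=150)
    s=sensors.sense();print("clock",s["clock"])
E
python3 - <<'E'
import pickle,json
from h import *
v=pickle.load(open("v0.pkl","rb"))["top"]
W=lambda c,r,h:tuple(int(k) for k in((c-h)*.64,(r-h)*.64,(c+h)*.64,(r+h)*.64))
c=max(blobs(v,(22,100,140),(36,255,255),W(412,364,72)),key=cv2.contourArea)
x,y,w,h,th=rect(v,c,11);print("nb",x,y,w,h,th)
t=max(blobs(v,(3,105,110),(14,185,255),W(272,388,26)),key=cv2.contourArea)
(cx,cy),r=cv2.minEnclosingCircle(t);tin=ray(v,(cx,cy),23)[0];print("tin",cx,cy,r,tin,cv2.boundingRect(t))
k=blobs(v,(0,0,0),(180,75,75),(342,250,360,269));(bx,by),r=cv2.minEnclosingCircle(k[0]);print("cap",bx,by,r,ray(v,(bx,by),58))
ex=np.array([np.cos(th),np.sin(th)]);ey=np.array([-ex[1],ex[0]])   # long axis ~ +y world; y_nb = towards robot (-x)
P=lambda u,q:(np.array([x,y])+u*ex+q*ey)
g=dict(tin=P(95,-129),stamp=P(0,-129),bottle=P(-95,-129));print({k:np.round(a,1) for k,a in g.items()},"ey",ey)
json.dump({**{k:a.tolist() for k,a in g.items()},"th":float(th)},open("g.json","w"))
for n,a in g.items(): print(n,"px800",proj(v,[*a,0])/.64)
E
```

```text
nb 457.3616943359375 6.2996673583984375 189.7387237548828 134.3014373779297 1.5016102
tin 174.014892578125 247.48297119140625 11.905195236206055 [411.62631688 239.63696775] (163, 236, 23, 24)
cap 350.5 258.1666564941406 7.322051048278809 [[ 392.32907688 -217.11224604]]
{'tin': array([592.6,  92.2]), 'stamp': array([586.1,  -2.6]), 'bottle': array([579.5, -97.4])} ey [-0.9976076   0.06913099]
tin px800 [363.6985804  285.86595635]
stamp px800 [417.0820593 290.6222362]
bottle px800 [470.49739336 295.38135423]
```

```bash
python3 - <<'E'
import json
from h import *
from workcell import bot,hand,viewer
g=json.load(open("g.json"));b=g["th"]-np.pi/2
pickplace([411.6,239.6],0.0,4,g["tin"],b,4.5,84,15)
E
python3 - <<'E'
import sys;sys.path.insert(0,'.')
from h import *
from workcell import viewer
v=viewer.get_image("top");cv2.imwrite("pics/top2.png",cv2.resize(v["img"][130:300,120:420],(800,453)))
E
```

```text
grip 58.90362052422304 15.000558904812351 [-1.20508075  0.14204882  1.8609692 ]
contact True [592.4395608   92.13547057   4.15316103]
clock 8.925
```

View pics/top2.png

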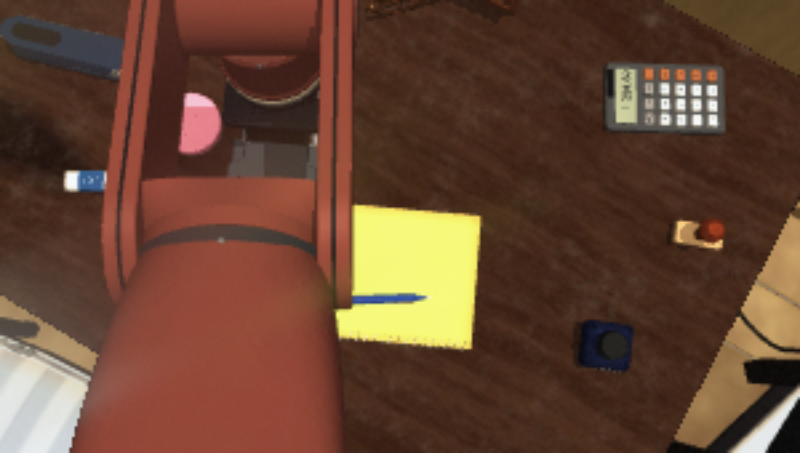

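The arm hides the tin in this view. I'll hover over the eraser so the top camera can measure the tin, and use the wrist camera on the eraser.

```bash
python3 - <<'E'
from h import *
import json
from workcell import bot,hand,viewer,solve_ik,sensors
g=json.load(open("g.json"))
over(bot,solve_ik,sensors,[545.3,309.2,130],0.02)
v=viewer.get_image("top");w=viewer.get_image("wrist")
p=proj(v,[*g["tin"],23]);t=blobs(v,(3,105,100),(14,190,255),(p[0]-18,p[1]-18,p[0]+18,p[1]+18))
for c in t[:2]:
    q,r=cv2.minEnclosingCircle(c);print("tin",q,r,ray(v,q,23),"goal",g["tin"])
pw=proj(w,[545.3,309.2,12]);print("eraser proj wrist",pw)
e=blobs(w,(95,60,60),(125,255,255),None,60)
for c in e[:3]: print("sleeve",cv2.boundingRect(c),np.round(rect(w,c,12),2))
o=np.hstack([w["img"],cv2.resize(v["img"][130:300,160:310],(339,384))]);cv2.imwrite("pics/d3.png",cv2.resize(o,(800,361)))
E
```

```text
tin (232.63699340820312, 181.07534790039062) 11.413884162902832 [[593.19050243  91.12465514]] goal [592.6205139160156, 92.15449047088623]
eraser proj wrist [259.56423713 177.88002563]
sleeve (388, 79, 93, 175) [699.6  316.75 164.72  36.72   1.35]
sleeve (248, 169, 23, 28) [544.99 304.61  25.41  20.11   1.58]
```

View pics/d3.png

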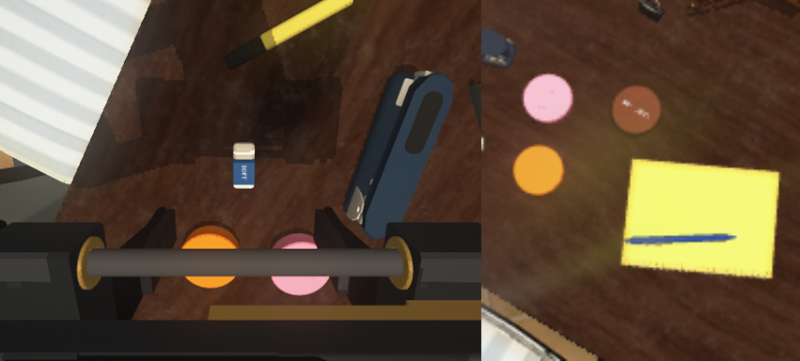

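The right half shows the brown tin standing at its place beyond the notebook's left edge, measured at (593.2, 91.1) against a goal of (592.6, 92.2). The wrist half shows the eraser at about wrist pixel (260,178), right under the gripper, with its long side across the closing line. I'll do the eraser next, then the bottle.

```bash
python3 - <<'E'
import json
from h import *
from workcell import bot,hand,viewer,solve_ik,sensors
g=json.load(open("g.json"));b=g["th"]-np.pi/2
pickplace([545.3,309.0],0.01,3,[593.0,91.5],b,26.5,50,10)
over(bot,solve_ik,sensors,[389.5,-216,140],-0.12)
v=viewer.get_image("top");w=viewer.get_image("wrist")
p=proj(v,[593,91.5,35])
hs=cv2.cvtColor(v["img"],cv2.COLOR_BGR2HSV)
for n,lo,hi in(("sleeve",(95,60,60),(125,255,255)),("white",(0,0,150),(180,60,255))):
    for c in blobs(v,lo,hi,(p[0]-14,p[1]-14,p[0]+14,p[1]+14),8)[:2]: print(n,np.round(rect(v,c,35),1))
a=blobs(w,(105,90,15),(130,255,255),None,200)
for c in a[:3]: print("bottle",cv2.boundingRect(c),np.round(rect(w,c,39),2))
print(proj(w,[389.5,-216,58]))
o=np.hstack([w["img"],cv2.resize(v["img"][150:250,190:278],(339,384),interpolation=cv2.INTER_CUBIC)]);cv2.imwrite("pics/e4.png",cv2.resize(o,(800,361)))
E
```

```text
grip 19.919119872806284 9.999980181455612 [-0.52466686 -0.25088777  1.38698537]
contact True [592.99389652  91.44331101  26.27735006]
clock 17.6917
sleeve [593.3  87.4  24.6  20.    1.5]
white [593.5 106.3  18.   12.1   3. ]
bottle (239, 161, 45, 47) [ 391.25 -215.2    41.48   36.97    1.47]
[259.28796055 192.58861493]
```

View pics/e4.png

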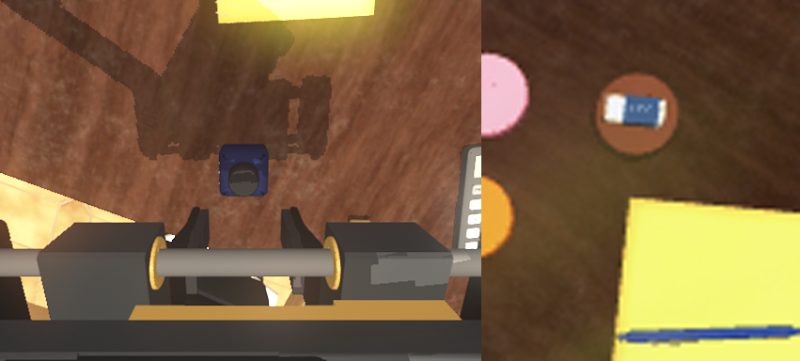

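The eraser lies centred on the lid (sleeve and white end straddle the tin centre). In the wrist view the bottle sits squarely between the fingers at (260,192). I'll pick the bottle, then hover over the stamp.

```bash
python3 - <<'E'
import json
from h import *
from workcell import bot,hand,viewer,solve_ik,sensors
g=json.load(open("g.json"));b=g["th"]-np.pi/2
pickplace([390,-216],-0.11,6,g["bottle"],b,6.5,76,30,zt=140)
over(bot,solve_ik,sensors,[502,-313,150],-0.12)
v=viewer.get_image("top");w=viewer.get_image("wrist")
print("knob",ray(v,(386.8,215.3),57))
p=proj(v,[*g["bottle"],39])
for c in blobs(v,(105,90,15),(130,255,255),(p[0]-18,p[1]-18,p[0]+18,p[1]+18))[:1]: print("bottle",np.round(rect(v,c,35),2),g["bottle"])
for c in blobs(w,(8,50,110),(28,255,255),(200,120,330,260))[:2]: print("base",cv2.boundingRect(c),np.round(rect(w,c,17),2))
for c in blobs(w,(0,130,60),(9,255,255),(200,120,330,260))[:2]: print("knob",cv2.boundingRect(c),np.round(rect(w,c,55),2))
print(proj(w,[502,-313,17]))
o=np.hstack([w["img"],cv2.resize(v["img"][130:230,220:308],(339,384),interpolation=cv2.INTER_CUBIC)]);cv2.imwrite("pics/f5.png",cv2.resize(o,(800,361)))
E
```

```text
grip 45.02810545319928 29.776559320653178 [-1.01399008  1.15274894  2.07625892]
contact True [579.29818881 -97.29558662   6.15123431]
clock 27.5
knob [[ 504.12769881 -313.92215485]]
bottle [577.97 -96.67  45.52  45.41   3.09] [579.4856262207031, -97.3909502029419]
base (200, 151, 130, 109) [ 502.82 -344.42  127.37  112.01    3.02]
base (272, 120, 16, 20) [ 527.22 -272.01   20.55    9.95    0.93]
knob (241, 174, 35, 36) [ 500.6  -315.81   29.62   27.34    0.77]
knob (310, 166, 20, 53) [ 551.1  -322.35   45.98   16.11    1.51]
[259.83972764 176.98661281]
```

View pics/f5.png

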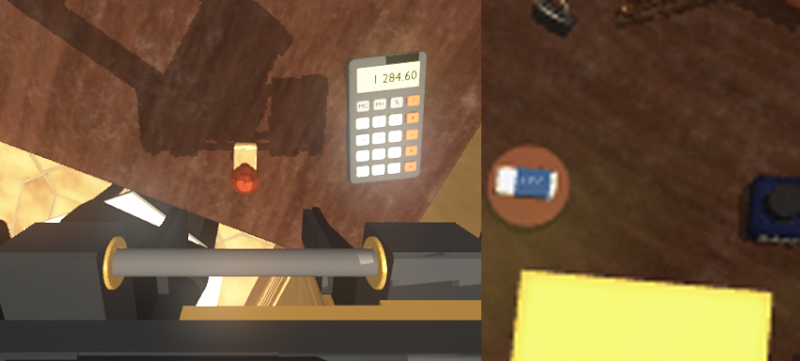

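The bottle stands at (578,-97), within 2 mm of its goal. The wrist view shows the stamp upright and aligned at about (261,180) full-resolution, with the calculator about 10 cm clear. I'll move the stamp.

```bash
python3 - <<'E'
import json
from h import *
from workcell import bot,hand,viewer,solve_ik,sensors
g=json.load(open("g.json"));b=g["th"]-np.pi/2
pickplace([502,-314.5],-0.11,5,g["stamp"],b,5.5,58,15,zt=140)
over(bot,solve_ik,sensors,[420,-250,200],0)
v=viewer.get_image("top");s=viewer.get_image("side")
p=proj(v,[*g["stamp"],17])
for c in blobs(v,(8,60,120),(28,255,255),(p[0]-18,p[1]-14,p[0]+18,p[1]+12))[:1]: print("base",np.round(rect(v,c,17),2),g["stamp"])
for c in blobs(v,(0,150,90),(9,255,255),(p[0]-16,p[1]-16,p[0]+16,p[1]+12))[:1]: print("knob",np.round(rect(v,c,57),2))
q=proj(s,[*g["stamp"],20]);c,r=int(q[0]),int(q[1]);print(c,r)
o=np.hstack([cv2.resize(v["img"][150:250,210:320],(440,400),interpolation=cv2.INTER_CUBIC),cv2.resize(s["img"][r-50:r+50,c-45:c+45],(360,400),interpolation=cv2.INTER_CUBIC)]);cv2.imwrite("pics/g6.png",o)
E
```

```text
grip 23.45882181053618 14.990727984113619 [-0.34775453 -0.43460541  1.17914707]
contact True [585.75929085  -2.57632287   4.96062606]
clock 36.9333
base [588.82  -2.58  47.68  27.94   1.47] [586.0530700683594, -2.618229866027832]
knob [ 5.8704e+02 -2.6600e+00  1.8770e+01  1.8400e+01  2.0000e-02]
263 205
```

View pics/g6.png

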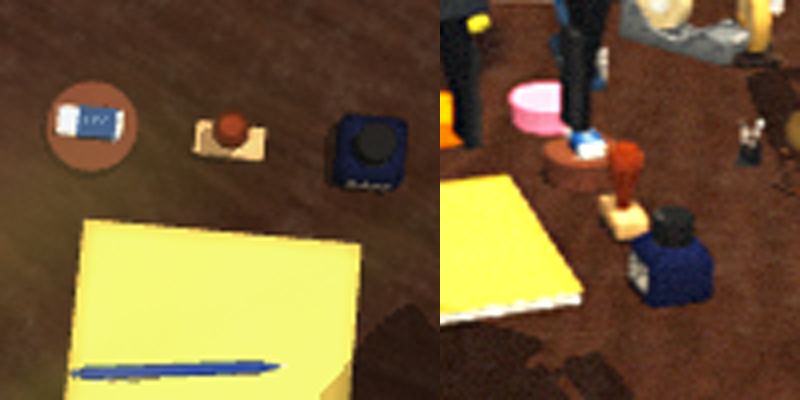

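The top crop shows the tin with the eraser at (92,125), the stamp at (230,138) and the bottle at (370,152). All three are upright in line beyond the notebook's back edge, and the arm is clear.

```bash
python3 -c "
from workcell import ticket;print(ticket.hand_in())"
```

```text
the job is handed in; nothing more can be done
None
```

The job is handed in at about 40 s on the robot's clock: tin, stamp and bottle stand upright in a row beyond the notebook, each measured within about 3 mm of its place, and the eraser lies flat on the middle of the tin's lid; no verdict came back.

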